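# Fit the swivel top onto the board holder

## Robot

A 6-joint arm with a two-finger parallel gripper is mounted at the origin on the work surface. World frame = base frame: x ahead of the robot, y to its left, z up, the work surface at z = 0. Lengths are in m, angles in rad, forces in N, time in s.
With the tool pointing down it reaches from about 0.3 to 0.775 m from the base axis. Payload 14.6 kg.
Tool frame: the origin (TCP) lies on the centre line of the jaws, within the pads' length; the fingertips stand 25 mm ahead of it and the grasp point (between the pads) lies 6 mm ahead of it (ctrl.tip_reach is the distance from the TCP to the fingertips, in m); z points along the fingers, y is the line along which they close (so a half turn about z gives the same grasp; the last joint's range is limited). The gripper opens to 94 mm and grips with 3 to 60 N. Pads are 16 mm wide; open, the fingers measure 119 mm over their backs; the gripper's body (75 mm by 177 mm) begins 78 mm behind the grasp point.
Start: joints at [-1.403, 0.3, 1.521, -0, 1.321, -0.067], TCP at [0.128, -0.535, 0.23] pointing down, gripper open.
Joint ranges: [-3.03, 3.03], [-0.79, 2.21], [0.23, 2.52], [-1.04, 4.18], [0, 3.07], [-2.55, 2.55]. Speed limits (rad/s): [2.22, 2.22, 2.57, 3.14, 3.14, 3.14].

## Interface

Orientations are given as [roll, pitch, yaw] about the fixed x, y, z axes, in that order (R = Rz(yaw) Ry(pitch) Rx(roll)).
In Python, from station import ctrl gives the robot as it stands. The module is installed in compiled form; this text tells all that it offers.
- The arm moves only by the tool apply_moves, never from a script. Its argument "deltas" is a list of rows, each a list of 7 numbers: the closure in counts, from 0 (fully open) to 255 (shut), then the shift along the world's x, y, z in cm, then the turn, a rotation vector about the world's x, y, z in rad. In form: [[jaw, tx, ty, tz, ax, ay, az], ...]. A call has 1 to 10 rows; each row shifts and turns the commanded pose from where the row before left it; what a row does not reach is not made up. A row lasts 1/10 s, in which the tool goes at most 50 mm and 8.59 degrees, less where a joint would pass 70% of its speed; a pose out of reach is approached as far as the arm can. A call with a gripper value outside its range is refused whole. The fingers move at their own pace and stop on an object; "grip_force" is the grip in N (left out, the last holds). Time passes only in rows, so rows that do not move let the fingers close. It gives the time, the measured TCP pose, the force, the opening and the grip force at its end, in the units of the state.
- ctrl.get_obs(): the state, without advancing time (a new reading comes with each control period).
- ctrl.camera(name): name is "scene" or "top"; returns a dict with "img" (420x560x3 uint8, red, green, blue), "K" (3x3 intrinsics, pixels), "pose" (4x4, takes a point from camera to world coordinates). Camera axes: x right, y up, looking along -z (the intrinsics and any distortion apply to the point x, -y, -z); pixel columns grow to the right and rows downward; lengths in m; the calibration is good to about 2 mm. A picture is of the moment at which its call begins. There is no depth.
- ctrl.hand_in(): hands the job in; it is judged then, once.
The state is a dict: "time_s": time; "qpos": joint angles; "joint_vel": joint speeds; "tau": joint torques, N m; "ee_pos": TCP position; "eef_rot": TCP orientation; "force": force on the tool from outside, world axes, zero at the start; "moment": the same for the moment, N m; "grip_width": finger opening in m; "grip_force": force on a finger pad.
Only numpy, scipy, OpenCV 4.12 (cv2) and the standard library are available. Lean on these libraries where they do the work, as an engineer would, in place of code of your own. Each camera call takes 0.05 s, during which the arm holds its last target. There are 200 camera calls.

## Task

Pick up the loose swivel top of the circuit-board holder by its square hub and lower it over the central shaft of the stand. Turn it gently under light pressure until the anti-rotation pin finds its hole, let it down fully home, flat on the stand's ring, and let go; do not drop it or force it against the stand, and leave the other things on the bench where they are.

Things in the scene. Friction and masses are not known exactly. Their poses are not given: they have to be found in the camera images.
- hub (a point): Place to grip the loose swivel top: middle of its square steel hub, on the bore's axis, 34 mm above the underside. Hub 34 x 34 mm, sides along the top's x and y, from 10 to 57 mm above the underside, open above (26 mm inside). The top starts flat, hub up, on the bench. z up, x along its long side towards the pin hole.
- swivel_top: The same loose piece: aluminium plate 150 (x) x 90 (y) x 10 mm, about 0.4 kg. Origin at its underside on the bore's axis, axes as hub. Shaft bore 17.5 mm wide through the plate; one pin hole, 9.5 mm wide, through the plate 40 mm from the bore's axis along +x. Low white rails with black studs (to 23 mm above the underside) along y at x = +-70 mm.
- seat (a point): Point on the fixed stand, on the shaft's axis, level with the upper face of the aluminium ring (112 mm across) that the top must lie on, 40 mm above the bench. The 16 mm steel shaft reaches 62 mm above it, its last 5 mm tapering to 9 mm. z up; a small black block on the foot marks +x. Top home: hub is 34 mm above this point; resting on the pin: 43 mm.
- stand: The same fixed stand: dark round foot 160 mm across, ring, shaft, pin. Origin on the shaft's axis at bench level, axes as seat. The 8 mm pin stands on the ring 40 mm from the shaft's axis, 9 mm tall, tip slightly tapered. The ring was clamped by hand (it will not turn), so the pin's direction from the shaft is known only to within 35 degrees either way of +x.
- tin: Closed steel can, 60 mm across and 60 mm tall, standing; a bystander. Origin at the centre of its underside.
- parts_tray: Open black tray, 90 x 120 x 30 mm; a bystander. Origin at the centre of its underside.
- driver: Screwdriver lying on the bench, a bystander. Origin under its middle, along its own x.
Things that resemble listed ones, but are neither listed nor needed, are in the scene too. There is more than one size of the swivel_top; the job needs the largest.

How it is judged:
On the way, in this order (a step that is already met when the one before it is completed fails the run):
1. the swivel top is on the shaft, still held by the gripper and not yet home (horizontal distance between hub and seat below 0.004 m and z of hub in the frame of seat between 0.038 and 0.088 m and angle between hub's own z axis and vertical below 0.15 rad and contact force between the fingers and swivel_top above 1 N), for 0.1 s.
2. the swivel top is fully home over shaft and pin (horizontal distance between hub and seat below 0.003 m and z of hub in the frame of seat between 0.0315 and 0.0355 m and angle between hub's own z axis and vertical below 0.035 rad), for 0.2 s.
At the end, for the whole second after the job is handed in: The swivel top lies flat on the stand's ring, over shaft and pin: its underside within 1.5 mm of the ring, its bore within 3 mm of the shaft's axis, tilted less than 2 degrees, at rest and released (all of step 2 and linear speed of swivel_top below 0.01 m/s and contact force between the fingers and swivel_top below 0.1 N); the robot touches nothing.
It fails at once if the swivel top is forced against or dropped on the stand (over 40 N between them) (contact force between swivel_top and stand above 40 N).
It fails at once if the can is moved more than 20 mm (distance of tin from where it was at the start of the episode above 0.02 m).
It fails at once if the tray is moved more than 20 mm (distance of parts_tray from where it was at the start of the episode above 0.02 m).
It fails at once if the screwdriver is moved more than 20 mm (distance of driver from where it was at the start of the episode above 0.02 m).
It also fails if it takes over 72 s, if anything falls off the work surface, if the arm or the gripper's body presses on something with over 40 N, if the wrist force passes 120 N, or if a joint passes its speed limit or range.

## Working session

There is one attempt and no reset: what is moved stays moved. The work goes in short steps, Python scripts to look and compute and a tool call to move; the robot and the scene stay as the last step left them, time stands still between calls to the robot, and variables do not carry over. Pictures are saved under pics/ and viewed, at most 10 in all, crops included, and the job is handed in when it is done.

Besides the shell and the picture viewer there is one more tool, called in YAML: its name, and indented under it one key for each argument. apply_moves: Moves the arm, as the interface text tells. Its arguments: {"type":"object","properties":{"deltas":{"type":"array"},"grip_force":{"type":"number"}},"required":["deltas"]}

```bash
mkdir -p pics; cat > h.py <<'E'
import numpy as np, cv2
from station import ctrl
def snap(n,f):
    c=ctrl.camera(n); cv2.imwrite(f,cv2.cvtColor(c["img"],cv2.COLOR_RGB2BGR)); np.savez('pics/'+n+'.npz',**{k:c[k] for k in("img","K","pose")}); return c
def w(n,u,v,z):
    c=np.load('pics/'+n+'.npz');K=c["K"];T=c["pose"]
    d=np.linalg.inv(K)@[u,v,1]; d=T[:3,:3]@[d[0],-d[1],-d[2]]; o=T[:3,3]
    return o+d*(z-o[2])/d[2]
def px(n,P):
    c=np.load('pics/'+n+'.npz');K=c["K"];T=c["pose"]
    p=T[:3,:3].T@(np.array(P)-T[:3,3]); q=K@[p[0],-p[1],-p[2]]; return q[:2]/q[2]
E
python3 - <<'E'
from h import *
for n in("top","scene"):
    c=snap(n,f'pics/{n}0.png'); print(c["K"],c["pose"],[k for k in c])
print(ctrl.get_obs())
E
```

```text
[[469.16082075   0.         283.03689392]
 [  0.         469.16082075 202.47920161]
 [  0.           0.           1.        ]] [[ 0.01200045  0.99665039 -0.08089497  0.54916961]
 [-0.99992364  0.01219974  0.00196976 -0.07393839]
 [ 0.00295006  0.08086516  0.99672068  0.93359639]
 [ 0.          0.          0.          1.        ]] ['img', 'K', 'pose']
[[419.04443668   0.         285.21670232]
 [  0.         419.04443668 207.773805  ]
 [  0.           0.           1.        ]] [[ 0.21643098 -0.7242397   0.65470183  1.25657255]
 [ 0.97617763  0.15000682 -0.15676478 -0.19608801]
 [ 0.01532554  0.67303403  0.73945271  0.73311019]
 [ 0.          0.          0.          1.        ]] ['img', 'K', 'pose']
{'time_s': 0.1, 'qpos': array([-1.40258436e+00,  3.00404053e-01,  1.52151129e+00, -9.23383682e-06,
        1.32072040e+00, -6.66093802e-02]), 'joint_vel': array([ 0.00065229, -0.00122587, -0.0008663 ,  0.00148679, -0.00035527,
        0.00055763]), 'tau': array([ 9.50006215e-04, -5.32644010e+01, -3.53284049e+01,  7.08943745e-02,
        2.34851689e-02, -4.87987643e-05]), 'ee_pos': array([ 0.12792243, -0.53469832,  0.22995262]), 'eef_rot': array([-3.14055128e+00, -6.05039380e-05,  2.34823600e-01]), 'force': array([ 0.18824117,  0.2845972 , -0.50234869]), 'moment': array([-0.02434508, -0.04937468,  0.00577598]), 'grip_force': 0.0, 'grip_width': 0.09398508087196468}
```

View pics/top0.png

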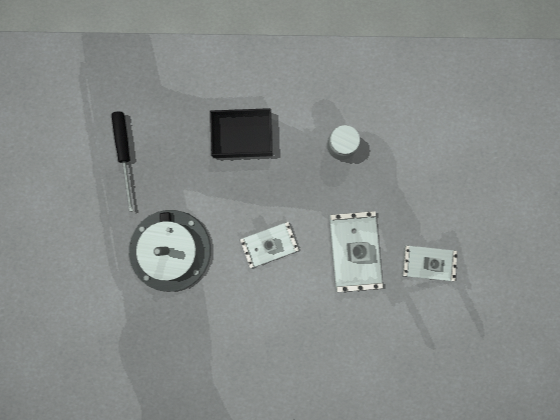

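View pics/scene0.png

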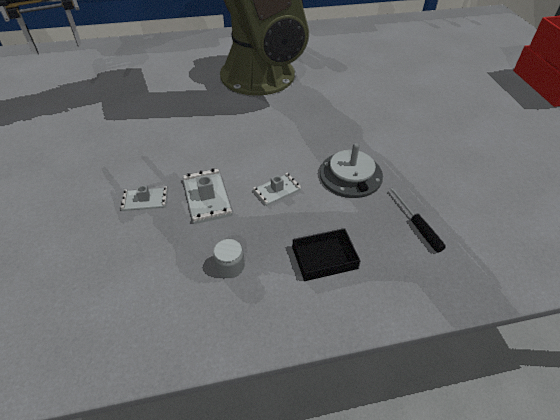

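The top view shows the largest top at about (357,252) with its pin hole at (354,231). The stand is at (170,250) with the pin near (170,230), the black block at (167,216) and the shaft tip at about (158,252). I'll enlarge both.

```bash
python3 - <<'E'
from h import *
im=cv2.imread('pics/top0.png')
a=im[203:298,318:398];b=im[203:298,125:215]
f=lambda x:cv2.resize(x,None,fx=6,fy=6,interpolation=cv2.INTER_CUBIC)[:570,:400*2]
cv2.imwrite('pics/ca.png',cv2.resize(a,None,fx=6,fy=6,interpolation=cv2.INTER_CUBIC));cv2.imwrite('pics/cb.png',cv2.resize(b,None,fx=6,fy=6,interpolation=cv2.INTER_CUBIC))
E
```

```text
(no output)
```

View pics/ca.png

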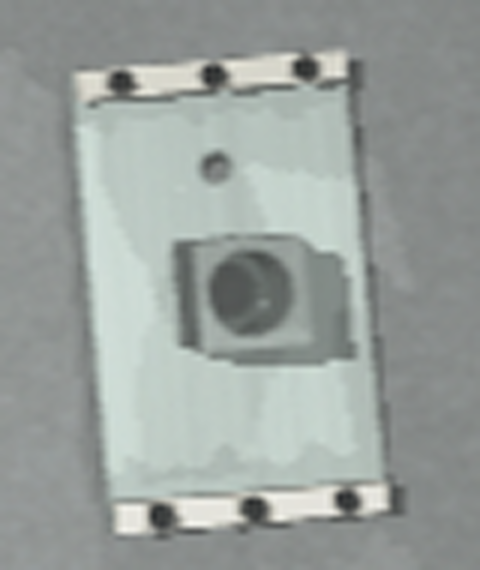

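View pics/cb.png

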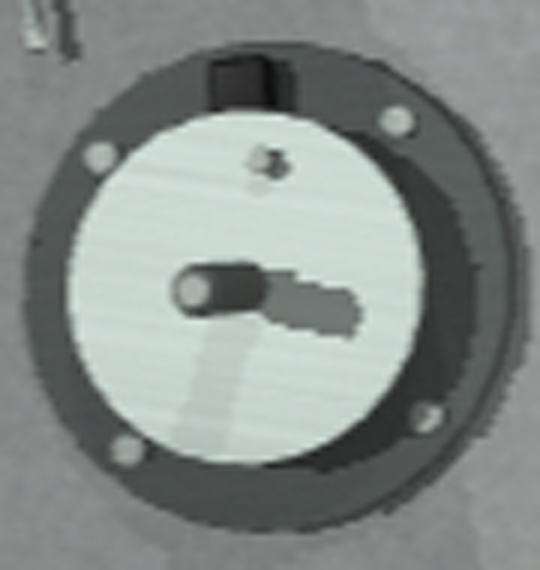

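```bash
python3 - <<'E'
from h import *
A=lambda x,y,z:w('top',318+(x+.5)/6-.5,203+(y+.5)/6-.5,z)
B=lambda x,y,z:w('top',125+(x+.5)/6-.5,203+(y+.5)/6-.5,z)
np.set_printoptions(precision=4,suppress=True)
F=np.array([A(*p,.023) for p in((121,81),(213,76),(307,68))]);R=np.array([A(*p,.023) for p in((162,517),(255,509),(347,500))])
print('studs c',(F.mean(0)+R.mean(0))/2, F.mean(0)-R.mean(0), 'yaw',np.arctan2(*(F.mean(0)-R.mean(0))[[1,0]]))
print('hub',A(254,294,.057),'hole',A(216,167,.010))
s=B(245.5,287,.04); t=B(192,290,.102); p=B(262,161,.049)
print('ring',s,'tip',t,'pin',p,'blk',B(240,80,.02))
for c in(s,t,(s+t)/2): print(np.arctan2(p[1]-c[1],p[0]-c[0]),np.hypot(*(p-c)[:2]))
E
```

```text
studs c [ 0.5308 -0.219   0.023 ] [0.1388 0.0131 0.    ] yaw 0.09420576284108159
hub [ 0.5305 -0.2197  0.057 ] hole [ 0.5707 -0.2151  0.01  ]
ring [0.5279 0.1458 0.04  ] tip [0.5283 0.1462 0.102 ] pin [0.5675 0.1397 0.049 ] blk [0.5942 0.1546 0.02  ]
-0.153293709103717 0.04005005131817515
-0.1655104945074523 0.03971075932527926
-0.15937611718364494 0.03987966131946192
```

apply_moves:
  deltas:
    - [0, 3.6, 2.8, -0.4, 0, 0, -0.014]
    - [0, 3.6, 2.8, -0.4, 0, 0, -0.014]
    - [0, 3.6, 2.8, -0.4, 0, 0, -0.014]
    - [0, 3.6, 2.8, -0.4, 0, 0, -0.014]
    - [0, 3.6, 2.8, -0.4, 0, 0, -0.014]
    - [0, 3.6, 2.8, -0.4, 0, 0, -0.014]
    - [0, 3.6, 2.8, -0.4, 0, 0, -0.014]
    - [0, 3.6, 2.8, -0.4, 0, 0, -0.014]
    - [0, 3.6, 2.8, -0.4, 0, 0, -0.014]
    - [0, 3.6, 2.8, -0.4, 0, 0, -0.014]
  grip_force: 25

```text
time_s: 1.1
ee_pos: [0.4891, -0.2534, 0.1901]
eef_rot: [-3.141, 0.0, 0.094]
force: [-0.1, -1.1, 0.3]
grip_width: 0.0942
grip_force: 0.0
```

apply_moves:
  deltas:
    - [0, 2.1, 1.7, -2, 0, 0, 0]
    - [0, 2.05, 1.7, -2, 0, 0, 0]
    - [0, 0, 0, -2, 0, 0, 0]
    - [0, 0, 0, -2, 0, 0, 0]
    - [0, 0, 0, 0, 0, 0, 0]

```text
time_s: 1.6
ee_pos: [0.5283, -0.2201, 0.1077]
eef_rot: [-3.139, 0.004, 0.095]
force: [-0.8, 0.1, 1.4]
grip_width: 0.0943
grip_force: 0.0
```

apply_moves:
  deltas:
    - [0, 0, 0, 0, 0, 0, 0]
    - [0, 0, 0, 0, 0, 0, 0]

```text
time_s: 1.8
ee_pos: [0.5298, -0.2213, 0.1117]
eef_rot: [3.141, -0.001, 0.094]
force: [1.0, 0.4, -0.2]
grip_width: 0.0939
grip_force: 0.0
```

apply_moves:
  deltas:
    - [0, 0, 0, 0, 0, 0, 0]
    - [0, 0, 0, 0, 0, 0, 0]
    - [0, 0, 0, 0, 0, 0, 0]

```text
time_s: 2.1
ee_pos: [0.5295, -0.221, 0.1108]
eef_rot: [3.141, -0.0, 0.095]
force: [-0.6, 0.4, 0.4]
grip_width: 0.094
grip_force: 0.0
```

```bash
python3 - <<'E'
from h import *
np.set_printoptions(precision=4,suppress=True)
for i in range(4):
    c=ctrl.camera('top'); o=ctrl.get_obs(); print(o['time_s'],o['ee_pos'],o['joint_vel'],o['force'],o['qpos'])
E
```

```text
2.15 [ 0.5295 -0.221   0.1107] [-0.0003  0.0039  0.0007  0.0011 -0.0006  0.0015] [ 0.3487 -0.13    0.558 ] [-0.4592  0.4748  1.5738 -0.      1.0925  1.0169]
2.2 [ 0.5295 -0.221   0.1106] [ 0.0021 -0.0003  0.0004 -0.0005  0.0002 -0.0009] [0.0224 0.1948 0.7011] [-0.4592  0.4749  1.5739  0.      1.0925  1.0168]
2.25 [ 0.5295 -0.2209  0.1106] [ 0.0003  0.0032 -0.0008 -0.0005 -0.0008  0.0002] [ 0.7676 -0.4825 -0.2738] [-0.4591  0.475   1.574   0.      1.0925  1.0169]
2.3 [ 0.5295 -0.2209  0.1105] [ 0.      0.0022  0.0018 -0.001   0.0007 -0.0006] [ 1.0248 -0.7441  0.1906] [-0.4591  0.4751  1.5739 -0.      1.0925  1.0169]
```

apply_moves:
  deltas:
    - [0, 0.1, 0.15, -1.5, 0, 0, 0]
    - [0, 0, 0, -1.5, 0, 0, 0]
    - [0, 0, 0, -1.5, 0, 0, 0]
    - [0, 0, 0, -1.2, 0, 0, 0]
    - [0, 0, 0, -0.8, 0, 0, 0]
    - [0, 0, 0, -0.3, 0, 0, 0]
    - [0, 0, 0, 0, 0, 0, 0]
    - [0, 0, 0, 0, 0, 0, 0]

```text
time_s: 3.1
ee_pos: [0.5307, -0.2195, 0.0429]
eef_rot: [3.141, -0.001, 0.095]
force: [0.2, -0.4, 1.4]
grip_width: 0.0938
grip_force: 0.0
```

```bash
python3 - <<'E'
from h import *
c=snap('scene','pics/s1.png'); 
i=cv2.imread('pics/s1.png')[130:240,130:290]
cv2.imwrite('pics/s1c.png',cv2.resize(i,None,fx=5,fy=5,interpolation=cv2.INTER_CUBIC))
E
```

```text
(no output)
```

View pics/s1c.png

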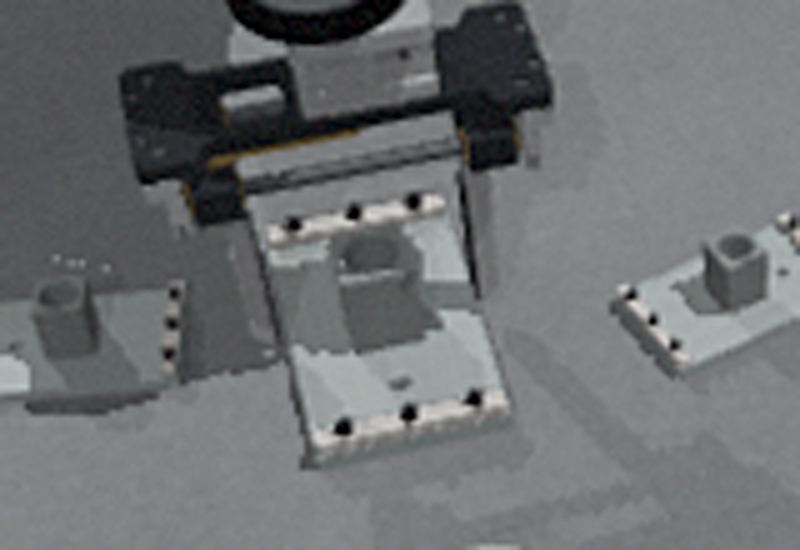

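The scene crop shows the jaws straddling the large top's hub (at about (372,280) in the crop), clear of the plate and rails. I'll close them.

apply_moves:
  deltas:
    - [100, 0, 0, 0, 0, 0, 0]
    - [140, 0, 0, 0, 0, 0, 0]
    - [180, 0, 0, 0, 0, 0, 0]
    - [255, 0, 0, 0, 0, 0, 0]
    - [255, 0, 0, 0, 0, 0, 0]
    - [255, 0, 0, 0, 0, 0, 0]
    - [255, 0, 0, 0, 0, 0, 0]
    - [255, 0, 0, 0, 0, 0, 0]
  grip_force: 30

```text
time_s: 3.95
ee_pos: [0.5304, -0.2192, 0.0424]
eef_rot: [-3.141, 0.0, 0.095]
force: [0.1, -2.5, -2.2]
grip_width: 0.0335
grip_force: 29.9
```

apply_moves:
  deltas:
    - [255, 0, 0, 0.5, 0, 0, 0]
    - [255, 0, 0, 1, 0, 0, 0]
    - [255, 0, 0, 2, 0, 0, 0]
    - [255, 0, 0, 3, 0, 0, 0]
    - [255, 0, 0, 3, 0, 0, 0]
    - [255, 0, 0, 2, 0, 0, 0]
    - [255, 0, 0, 1, 0, 0, 0]
    - [255, 0, 0, 0.5, 0, 0, 0]
    - [255, 0, 0, 0, 0, 0, 0]

```text
time_s: 4.85
ee_pos: [0.5303, -0.2194, 0.1723]
eef_rot: [-3.142, 0.0, 0.095]
force: [0.3, -0.0, -5.6]
grip_width: 0.0338
grip_force: 30.0
```

apply_moves:
  deltas:
    - [255, 0, 1, 0, 0, 0, 0]
    - [255, 0, 2, 0, 0, 0, -0.03]
    - [255, 0, 3, 0, 0, 0, -0.03]
    - [255, 0, 4, 0, 0, 0, -0.03]
    - [255, 0, 4, 0, 0, 0, -0.03]
    - [255, 0, 4, 0, 0, 0, -0.03]
    - [255, 0, 4, 0, 0, 0, -0.03]
    - [255, 0, 4, 0, 0, 0, -0.03]
    - [255, 0, 3, 0, 0, 0, -0.03]
    - [255, 0, 2, 0, 0, 0, -0.014]

```text
time_s: 5.85
ee_pos: [0.5295, 0.0932, 0.1714]
eef_rot: [3.141, 0.002, -0.159]
force: [0.1, -0.5, -5.5]
grip_width: 0.0338
grip_force: 30.0
```

apply_moves:
  deltas:
    - [255, -0.1, 2, 0, 0, 0, 0]
    - [255, -0.1, 1.5, 0, 0, 0, 0]
    - [255, 0, 1, 0, 0, 0, 0]
    - [255, 0, 0.5, 0, 0, 0, 0]
    - [255, 0, 0, 0, 0, 0, 0]
    - [255, 0, 0, 0, 0, 0, 0]
    - [255, 0, 0, 0, 0, 0, 0]
    - [255, 0, 0, 0, 0, 0, 0]

```text
time_s: 6.65
ee_pos: [0.5285, 0.1401, 0.1725]
eef_rot: [3.142, -0.0, -0.16]
force: [0.5, -1.0, -4.6]
grip_width: 0.0337
grip_force: 30.0
```

```bash
python3 - <<'E'
from h import *
snap('scene','pics/s2.png');snap('top','pics/t2.png')
a=cv2.imread('pics/s2.png')[90:210,290:410];b=cv2.imread('pics/t2.png')[190:310,105:225]
cv2.imwrite('pics/c2.png',np.hstack([cv2.resize(x,(400,400),interpolation=cv2.INTER_CUBIC) for x in(a,b)]))
o=ctrl.get_obs();print(o['ee_pos'],o['eef_rot'],o['force'],o['moment'],o['qpos'],o['joint_vel'])
E
```

```text
[0.52851041 0.14027653 0.17247287] [-3.14157763e+00 -5.79106603e-05 -1.59732317e-01] [ 0.23194525 -0.2106239  -4.35576639] [ 0.07854618 -0.01703629  0.0115473 ] [ 1.92455736e-01  3.46805203e-01  1.59917048e+00 -6.31805251e-06
  1.19555743e+00  1.92298669e+00] [ 0.00426196  0.00232229 -0.00027045  0.00045391 -0.00073742  0.00049744]
```

View pics/c2.png

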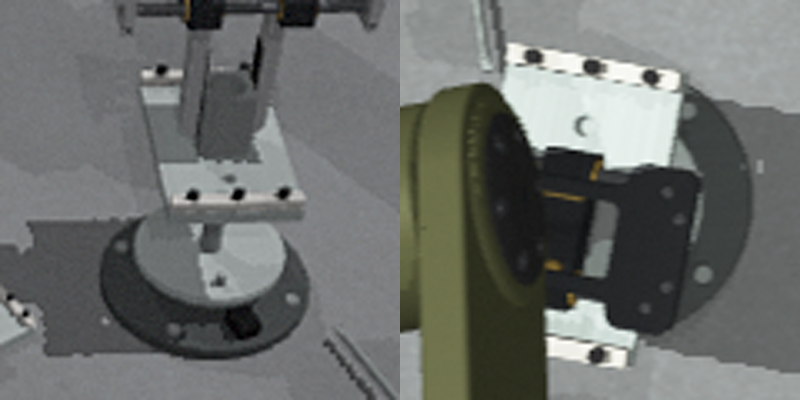

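Left crop: the top is held level above the shaft, with the shaft below the bore. Right crop: front studs at (533,55), (593,66) and (651,76), rear right stud at (598,355), hole at (584,126). I'll compute the in-hand offset.

```bash
python3 - <<'E'
from h import *
np.set_printoptions(precision=4,suppress=True)
P=lambda x,y,z:w('top',105+(x-400+.5)*.3-.5,190+(y+.5)*.3-.5,z)
z=.1301
fl,fm,fr,rr=[P(*p,z+.023) for p in((533,55),(593,66),(651,76),(598,355))]
d=fr-rr; c=(fl+rr)/2; h=P(584,126,z+.01)
print(c,'yaw',np.arctan2(d[1],d[0]),np.hypot(*d[:2]),'hole',h,'axis from hole',h[:2]-.04*np.array([np.cos(-.16),np.sin(-.16)]),'front mid',fm[:2]-.07*np.array([np.cos(-.16),np.sin(-.16)]))
E
```

```text
[0.5297 0.1366 0.1531] yaw -0.15812299034296298 0.13960688805693283 hole [0.5687 0.1319 0.1401] axis from hole [0.5292 0.1383] front mid [0.5293 0.1362]
```

```bash
python3 - <<'E'
from h import *
from scipy.optimize import least_squares
np.set_printoptions(precision=4,suppress=True)
S=lambda x,y:(290+(x+.5)*.3-.5,90+(y+.5)*.3-.5)
T=lambda x,y:(105+(x-400+.5)*.3-.5,190+(y+.5)*.3-.5)
def tri(s,t):
    r=least_squares(lambda P:np.r_[px('scene',P)-s,px('top',P)-t],[.53,.14,.1]);return r.x,np.abs(r.fun).max()
# image-left in scene = -y = image-right in top
for s,t in(((192,195),(651,76)),((237,193),(593,66)),((284,192),(533,55)),((162,70),(598,355)),((229,178),(584,126))): print(tri(S(*s),T(*t)))
B=lambda x,y:(125+(x+.5)/6-.5,203+(y+.5)/6-.5)
print('pin',tri(S(218,281),B(262,161)))
s0=[w('scene',*S(192,195),.153),w('scene',*S(245,70),.153)];print(s0,(s0[0]+s0[1])/2)
E
```

```text
(array([0.5942, 0.0976, 0.1477]), np.float64(0.3489152857932254))
(array([0.5988, 0.1268, 0.1483]), np.float64(0.3826220331770287))
(array([0.6041, 0.1572, 0.1483]), np.float64(0.4683100894280301))
(array([0.4553, 0.12  , 0.1471]), np.float64(0.5482661856657387))
(array([0.569 , 0.1335, 0.136 ]), np.float64(0.3927675571945315))
pin (array([0.5676, 0.1419, 0.0386]), np.float64(0.22658385391918046))
[array([0.6002, 0.0957, 0.153 ]), array([0.4749, 0.1767, 0.153 ])] [0.5376 0.1362 0.153 ]
```

```bash
python3 - <<'E'
from h import *
a=cv2.imread('pics/scene0.png')[130:210,300:400];b=cv2.imread('pics/s2.png')[105:205,310:410]
cv2.imwrite('pics/c3.png',np.hstack([cv2.resize(a,(400,320),interpolation=cv2.INTER_CUBIC),cv2.resize(b,(400,400),interpolation=cv2.INTER_CUBIC)[:320]]))
E
```

```text
(no output)
```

View pics/c3.png

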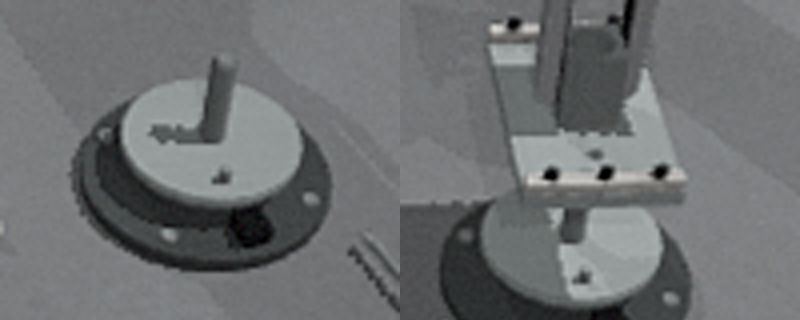

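The left crop shows the shaft and pin (pin at (222,176)). The right crop shows the top just short of the shaft. The camera says the top sits about 9 mm short in y, while the TCP says 6 mm. That fits a common camera bias of about 3 mm, with the grasp having nudged the hub. I'll use camera-relative alignment, lower to just above the shaft tip and re-measure.

apply_moves:
  deltas:
    - [255, -0.05, 0.3, -0.5, 0, 0, 0]
    - [255, -0.05, 0.3, -0.5, 0, 0, 0]
    - [255, 0, 0.3, -0.5, 0, 0, 0]
    - [255, 0, 0, -0.4, 0, 0, 0]
    - [255, 0, 0, 0, 0, 0, 0]
    - [255, 0, 0, 0, 0, 0, 0]
    - [255, 0, 0, 0, 0, 0, 0]
    - [255, 0, 0, 0, 0, 0, 0]

```text
time_s: 7.55
ee_pos: [0.5276, 0.1496, 0.1537]
eef_rot: [-3.141, -0.0, -0.159]
force: [-0.9, -0.1, -4.7]
grip_width: 0.034
grip_force: 30.0
```

```bash
python3 - <<'E'
from h import *
snap('scene','pics/s3.png');snap('top','pics/t3.png')
b=cv2.imread('pics/t3.png')[200:300,130:200];a=cv2.imread('pics/s3.png')[110:210,315:385]
cv2.imwrite('pics/c4.png',np.hstack([cv2.resize(x,(399,570),interpolation=cv2.INTER_CUBIC) for x in(b,a)]))
o=ctrl.get_obs();print(o['ee_pos'],o['eef_rot'],o['force'],o['moment'])
E
```

```text
[0.52751273 0.14957909 0.15360044] [-3.14147738e+00 -2.48429972e-04 -1.59278375e-01] [ 2.12415226 -0.44115672 -6.09391075] [ 0.02508545  0.06625002 -0.03247917]
```

View pics/c4.png

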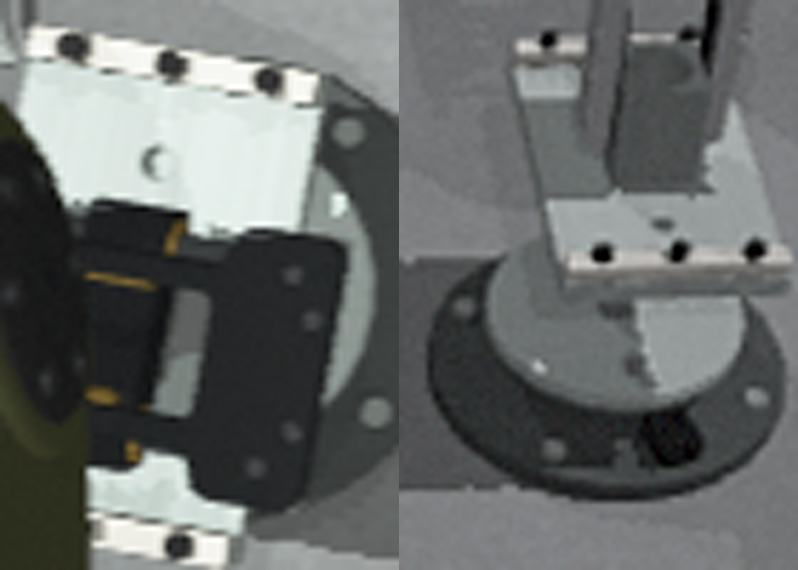

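Top crop: studs at (73,46), (172,65), (268,81), rear right (179,546), hole (158,162). Scene crop: front studs at (602,252), (679,250), (755,249), rear left (548,40), hole (663,223). I'll compare these with the stand in each camera.

```bash
python3 - <<'E'
from h import *
np.set_printoptions(precision=4,suppress=True)
T=lambda x,y:(130+(x+.5)/5.7-.5,200+(y+.5)/5.7-.5)
S=lambda x,y:(315+(x-399+.5)/5.7-.5,110+(y+.5)/5.7-.5)
C=lambda x,y:(300+(x+.5)/4-.5,130+(y+.5)/4-.5)
z=.1112; yaw=-.159; R=np.array([[np.cos(yaw),-np.sin(yaw)],[np.sin(yaw),np.cos(yaw)]])
def rep(n,pts):
    q=np.array([w(n,*p,zz)[:2]-R@m for p,m,zz in pts]); print(n); print(q,q.mean(0))
s=.0305
rep('top',[(T(73,46),(.07,s),z+.023),(T(172,65),(.07,0),z+.023),(T(268,81),(.07,-s),z+.023),(T(179,546),(-.07,-s),z+.023),(T(158,162),(.04,0),z+.01)])
rep('scene',[(S(602,252),(.07,-s),z+.023),(S(679,250),(.07,0),z+.023),(S(755,249),(.07,s),z+.023),(S(548,40),(-.07,-s),z+.023),(S(663,223),(.04,0),z+.01)])
print('scene stand: tip',w('scene',*C(224,60),.102),'pin',w('scene',*C(222,172),.049)[:2]-R@(.04,0))
# ring fit: project circle and compare extents
th=np.linspace(0,6.28,400)
for c in((.528,.146),):
  q=np.array([px('scene',(c[0]+.056*np.cos(t),c[1]+.056*np.sin(t),.04)) for t in th])
  q=(q-[300,130]+.5)*4-.5; print('ring pred extents',q.min(0),q.max(0),'seen 120..303, 78..205')
E
```

```text
top
[[0.5283 0.1453]
 [0.5278 0.1456]
 [0.5282 0.1469]
 [0.5288 0.1468]
 [0.5287 0.1475]] [0.5284 0.1464]
scene
[[0.5344 0.1467]
 [0.5344 0.1462]
 [0.5349 0.1452]
 [0.5364 0.1459]
 [0.5328 0.148 ]] [0.5346 0.1464]
scene stand: tip [0.5341 0.145  0.102 ] pin [0.5341 0.1442]
ring pred extents [118.4194  73.9099] [299.1869 194.1131] seen 120..303, 78..205
```

Both cameras put the bore within about 1 mm of the shaft. I'll descend gently with force checks.

apply_moves:
  deltas:
    - [255, 0, 0, -0.3, 0, 0, 0]
    - [255, 0, 0, -0.3, 0, 0, 0]
    - [255, 0, 0, -0.3, 0, 0, 0]
    - [255, 0, 0, -0.2, 0, 0, 0]
    - [255, 0, 0, -0.2, 0, 0, 0]
    - [255, 0, 0, 0, 0, 0, 0]
    - [255, 0, 0, 0, 0, 0, 0]
    - [255, 0, 0, 0, 0, 0, 0]

```text
time_s: 8.45
ee_pos: [0.5275, 0.1496, 0.1406]
eef_rot: [-3.142, -0.0, -0.159]
force: [-1.0, 0.7, -5.0]
grip_width: 0.0338
grip_force: 30.0
```

apply_moves:
  deltas:
    - [255, 0, 0, -0.2, 0, 0, 0]
    - [255, 0, 0, -0.2, 0, 0, 0]
    - [255, 0, 0, -0.1, 0, 0, 0]
    - [255, 0, 0, 0, 0, 0, 0]
    - [255, 0, 0, 0, 0, 0, 0]
    - [255, 0, 0, 0, 0, 0, 0]

```text
time_s: 9.05
ee_pos: [0.5274, 0.1493, 0.1352]
eef_rot: [3.141, 0.0, -0.159]
force: [0.0, -4.5, -7.5]
grip_width: 0.0339
grip_force: 30.0
```

```bash
cat > o.py <<'E'
from h import *
np.set_printoptions(precision=4,suppress=True)
f=[];m=[];p=[]
for i in range(5):
    ctrl.camera('top');o=ctrl.get_obs();f.append(o['force']);m.append(o['moment']);p.append(o['ee_pos'])
print(np.mean(f,0),np.mean(m,0),np.mean(p,0),o['eef_rot'])
E
python3 o.py
```

```text
[ 0.1273 -5.3352 -7.4047] [-1.0774 -0.0018 -0.0011] [0.5274 0.1494 0.1352] [ 3.1411  0.0003 -0.1593]
```

apply_moves:
  deltas:
    - [255, 0, -0.05, 0, 0, 0, 0]
    - [255, 0, 0, 0, 0, 0, 0]
    - [255, 0, 0, 0, 0, 0, 0]
    - [255, 0, 0, 0, 0, 0, 0]

```text
time_s: 9.7
ee_pos: [0.5274, 0.1492, 0.1355]
eef_rot: [-3.141, 0.0, -0.159]
force: [-0.6, -0.9, -5.5]
grip_width: 0.034
grip_force: 30.0
```

```bash
python3 o.py
```

```text
[-0.9682 -1.2306 -5.6906] [-0.2954  0.228   0.0002] [0.5274 0.1492 0.1355] [-3.1414 -0.0001 -0.1592]
```

apply_moves:
  deltas:
    - [255, 0, -0.05, -0.2, 0, 0, 0]
    - [255, 0, 0, -0.3, 0, 0, 0]
    - [255, 0, 0, -0.3, 0, 0, 0]
    - [255, 0, 0, -0.2, 0, 0, 0]
    - [255, 0, 0, 0, 0, 0, 0]
    - [255, 0, 0, 0, 0, 0, 0]

```text
time_s: 10.55
ee_pos: [0.5275, 0.1486, 0.1254]
eef_rot: [-3.142, -0.0, -0.159]
force: [0.0, 0.5, -5.6]
grip_width: 0.0341
grip_force: 30.0
```

```bash
python3 o.py
```

```text
[-0.1614  0.1617 -4.9851] [ 0.0249  0.0316 -0.0031] [0.5275 0.1486 0.1255] [-3.1415 -0.0002 -0.1592]
```

apply_moves:
  deltas:
    - [255, 0, 0, -0.4, 0, 0, 0]
    - [255, 0, 0, -0.5, 0, 0, 0]
    - [255, 0, 0, -0.5, 0, 0, 0]
    - [255, 0, 0, -0.5, 0, 0, 0]
    - [255, 0, 0, -0.5, 0, 0, 0]
    - [255, 0, 0, -0.4, 0, 0, 0]
    - [255, 0, 0, -0.2, 0, 0, 0]
    - [255, 0, 0, 0, 0, 0, 0]
    - [255, 0, 0, 0, 0, 0, 0]

```text
time_s: 11.7
ee_pos: [0.5275, 0.1486, 0.0956]
eef_rot: [-3.142, -0.0, -0.159]
force: [-0.2, 0.1, -5.1]
grip_width: 0.0339
grip_force: 30.0
```

```bash
python3 o.py
```

```text
[ 0.1919  0.3066 -4.9262] [0.0289 0.0226 0.0217] [0.5275 0.1486 0.0956] [-3.1415 -0.0002 -0.1592]
```

apply_moves:
  deltas:
    - [255, 0, 0, -0.2, 0, 0, 0]
    - [255, 0, 0, -0.1, 0, 0, 0]
    - [255, 0, 0, -0.1, 0, 0, 0]
    - [255, 0, 0, -0.05, 0, 0, 0]
    - [255, 0, 0, -0.05, 0, 0, 0]
    - [255, 0, 0, 0, 0, 0, 0]
    - [255, 0, 0, 0, 0, 0, 0]

```text
time_s: 12.65
ee_pos: [0.5275, 0.1486, 0.0905]
eef_rot: [-3.142, -0.0, -0.159]
force: [0.4, -0.1, -5.2]
grip_width: 0.034
grip_force: 30.0
```

apply_moves:
  deltas:
    - [255, 0, 0, -0.05, 0, 0, 0]
    - [255, 0, 0, -0.05, 0, 0, 0]
    - [255, 0, 0, 0, 0, 0, 0]
    - [255, 0, 0, 0, 0, 0, 0]

```text
time_s: 13.05
ee_pos: [0.5275, 0.1486, 0.0895]
eef_rot: [-3.142, -0.0, -0.159]
force: [0.5, 0.3, -5.9]
grip_width: 0.0338
grip_force: 30.0
```

```bash
python3 o.py
```

```text
[ 0.1184  0.0894 -4.7524] [0.0356 0.0479 0.0078] [0.5275 0.1486 0.0895] [-3.1416 -0.0001 -0.1592]
```

No pin contact 2 mm below its tip height, so the pin is apparently entering the hole.

apply_moves:
  deltas:
    - [255, 0, 0, -0.1, 0, 0, 0]
    - [255, 0, 0, -0.1, 0, 0, 0]
    - [255, 0, 0, -0.1, 0, 0, 0]
    - [255, 0, 0, -0.1, 0, 0, 0]
    - [255, 0, 0, -0.1, 0, 0, 0]
    - [255, 0, 0, 0, 0, 0, 0]
    - [255, 0, 0, 0, 0, 0, 0]

```text
time_s: 14.0
ee_pos: [0.5275, 0.1486, 0.0845]
eef_rot: [-3.142, -0.0, -0.159]
force: [-0.4, 1.4, -4.9]
grip_width: 0.0341
grip_force: 30.0
```

```bash
python3 o.py
```

```text
[-0.2641  0.0078 -5.3402] [0.0402 0.012  0.0118] [0.5275 0.1486 0.0845] [-3.1416 -0.0001 -0.1592]
```

Now the last ~2 mm, in 0.5 mm steps until there is light contact.

apply_moves:
  deltas:
    - [255, 0, 0, -0.05, 0, 0, 0]
    - [255, 0, 0, -0.05, 0, 0, 0]
    - [255, 0, 0, -0.05, 0, 0, 0]
    - [255, 0, 0, 0, 0, 0, 0]
    - [255, 0, 0, 0, 0, 0, 0]

```text
time_s: 14.75
ee_pos: [0.5274, 0.1486, 0.0829]
eef_rot: [3.142, 0.0, -0.159]
force: [0.5, 0.2, -4.3]
grip_width: 0.034
grip_force: 30.0
```

```bash
python3 o.py
```

```text
[ 0.124   0.0498 -5.163 ] [ 0.0311  0.0132 -0.0164] [0.5275 0.1486 0.083 ] [-3.1416 -0.     -0.1592]
```

apply_moves:
  deltas:
    - [255, 0, 0, -0.03, 0, 0, 0]
    - [255, 0, 0, -0.03, 0, 0, 0]
    - [255, 0, 0, 0, 0, 0, 0]
    - [255, 0, 0, 0, 0, 0, 0]

```text
time_s: 15.4
ee_pos: [0.5275, 0.1486, 0.0824]
eef_rot: [-3.142, -0.0, -0.159]
force: [-0.9, -0.7, -3.1]
grip_width: 0.0338
grip_force: 30.0
```

```bash
python3 o.py
```

```text
[-0.5468 -0.5396 -2.8462] [0.0134 0.1089 0.0226] [0.5275 0.1486 0.0824] [-3.1416 -0.     -0.1592]
```

Light contact came exactly at home height (TCP 0.0824). I'll press a touch more, then release.

apply_moves:
  deltas:
    - [255, 0, 0, -0.02, 0, 0, 0]
    - [255, 0, 0, 0, 0, 0, 0]
    - [160, 0, 0, 0, 0, 0, 0]
    - [150, 0, 0, 0, 0, 0, 0]
    - [130, 0, 0, 0, 0, 0, 0]
    - [90, 0, 0, 0, 0, 0, 0]
    - [40, 0, 0, 0, 0, 0, 0]
    - [40, 0, 0, 0, 0, 0, 0]
    - [40, 0, 0, 0, 0, 0, 0]
  grip_force: 10

```text
time_s: 16.55
ee_pos: [0.5275, 0.1486, 0.0822]
eef_rot: [-3.142, -0.0, -0.159]
force: [-0.4, 0.1, 1.5]
grip_width: 0.0747
grip_force: 0.0
```

apply_moves:
  deltas:
    - [40, 0, 0, 0.5, 0, 0, 0]
    - [40, 0, 0, 1, 0, 0, 0]
    - [40, 0, 0, 2, 0, 0, 0]
    - [40, 0, 0, 3, 0, 0, 0]
    - [40, 0, 0, 3, 0, 0, 0]
    - [40, 0, 0, 3, 0, 0, 0]
    - [40, 0, 0, 2, 0, 0, 0]
    - [40, 0, 0, 0, 0, 0, 0]
    - [40, 0, 0, 0, 0, 0, 0]

```text
time_s: 17.45
ee_pos: [0.5273, 0.1486, 0.2271]
eef_rot: [-3.141, -0.0, -0.159]
force: [0.2, -0.4, -0.6]
grip_width: 0.0796
grip_force: 0.0
```

```bash
python3 o.py; python3 - <<'E'
from h import *
snap('scene','pics/s5.png')
cv2.imwrite('pics/c5.png',cv2.resize(cv2.imread('pics/s5.png')[100:215,280:430],None,fx=5,fy=5,interpolation=cv2.INTER_CUBIC))
E
```

```text
[-0.4069 -0.1013  0.0907] [0.0355 0.0026 0.0102] [0.5271 0.1485 0.2261] [ 3.1411  0.0014 -0.1592]
```

View pics/c5.png

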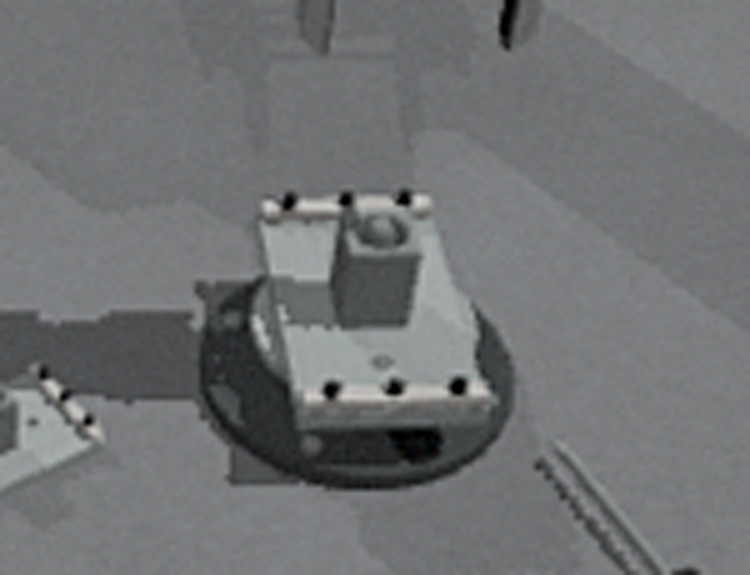

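The top lies flat on the ring (hub at (378,270), shaft tip visible in the hub, pin in its hole at (382,362)), and the gripper is clear. Handing in.

```bash
python3 -c "
from station import ctrl
print(ctrl.hand_in())"
```

```text
the job is handed in; nothing more can be done
None
```

The swivel top is on the stand's shaft and pin, flat on the ring and released. I handed the job in at about 18 s; the hand-in call gave no verdict.

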